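# Load a sand-picture bottle and slide its cradle up the sloped rest

### The job

Stand the bottle filled with blue sand upright in the square pocket of the wooden cradle. Then, without lifting the cradle off the slope, slide it up between the rails until it presses the orange sprung pad at the top firmly (about 8 to 12 N more than the sliding took, held for a moment, never more than 18 N on the pad), ease off and leave the cradle resting against the pad with the bottle standing in it. Do not disturb the other bottles, the funnel or the yellow-capped jar.

Things in the scene. Friction and masses are not known exactly. Their poses are not given: they have to be found in the camera images.
- bottle_blue: the blue one: blue, cream and light-blue bands. sand-picture bottle: foot and body 56 mm diameter up to 55 mm high, tapering to a straight 20 mm glass neck between 105 and 148 mm, 22 mm cork on top, 160 mm high in all, about 0.25 kg; origin at the centre of its underside, z up its axis
- bottle_red: bystander in red and orange. Like the blue one: sand-picture bottle: foot and body 56 mm diameter up to 55 mm high, tapering to a straight 20 mm glass neck between 105 and 148 mm, 22 mm cork on top, 160 mm high in all, about 0.25 kg; origin at the centre of its underside, z up its axis
- bottle_green: bystander in green, yellow and red. Like the blue one: sand-picture bottle: foot and body 56 mm diameter up to 55 mm high, tapering to a straight 20 mm glass neck between 105 and 148 mm, 22 mm cork on top, 160 mm high in all, about 0.25 kg; origin at the centre of its underside, z up its axis
- cradle: loose wooden sled on the ramp, 0.4-0.65 kg: base 150 (x) x 94 (y) x 10 mm; square pocket at the uphill end, inner 64 x 64 mm, 6 mm walls, rim 32 mm above the underside; blue push post at the downhill end, 20 (x) x 36 (y) mm, top 40 mm above the underside, 49 mm clear of the pocket. Origin: centre of the underside, x uphill, z normal to the deck. Slides with a drag of some N, stays where left
- cradle_pocket (a point): centre of the pocket's floor, 37 mm uphill of the cradle's origin and 10 mm above its underside
- cradle_push (a point): middle of the downhill face of the blue push post, 75 mm downhill of the cradle's origin, 25 mm above the underside; push here along the cradle's +x. A finger also rubs down on this face, so about a third to a half of the added push is lost in extra drag before it reaches the pad
- ramp: fixed wooden sloped rest, 360 mm long and 130 mm wide, deck rising at 8 degrees; side rails 18 mm high with 106 mm between them (6 mm side play for the cradle). Origin: on the deck's upper surface, middle of its low end, 22 mm above the table; x points uphill along the deck, z normal to it
- stop: fixed dark head board across the ramp top, its downhill face 345 mm up the deck; this origin and these axes are the same as the ramp's. On rods it carries a plate with an orange sprung pad (64 mm wide, 4-30 mm above the deck). The pad's face stands 273 to 313 mm up the deck, set anew each time and not measured. It yields 10 mm: 0.6 N at first, 0.7 N per mm more, 7.5 N at the end, then solid
- funnel: bystander: steel funnel standing on its 90 mm mouth, 85 mm high; origin at the centre of its underside
- jar: bystander: closed glass jar with yellow cap, 64 mm diameter, 75 mm high; origin at the centre of its underside
Things that resemble listed ones, but are neither listed nor needed, are in the scene too. Of the things that look like the cradle, the largest one is meant.

How it is judged:
On the way, in this order (a step that is already met when the one before it is completed fails the run):
1. the blue bottle stands in the cradle's pocket, let go, with the cradle still low on the ramp (horizontal distance between bottle_blue and cradle_pocket below 0.012 m and z of bottle_blue in the frame of cradle below 0.018 m and angle between bottle_blue's own z axis and vertical below 0.3 rad and contact force between the fingers and bottle_blue below 0.1 N and distance of cradle from where it was at the start of the episode below 0.04 m), for 0.2 s.
2. the loaded cradle is pressed against the sprung pad with more than 2.5 N (horizontal distance between bottle_blue and cradle_pocket below 0.012 m and z of bottle_blue in the frame of cradle below 0.018 m and angle between bottle_blue's own z axis and vertical below 0.3 rad and contact force between cradle and stop above 2.5 N), for 0.2 s.
At the end, for the whole second after the job is handed in: the blue bottle stands in the pocket (within 12 mm of its centre, underside on the pocket floor within 8 mm, leaning less than 0.30 rad from vertical), and the cradle lies on the ramp deck (within 6 mm), at rest and still touching the sprung pad (more than 0.1 N) (horizontal distance between bottle_blue and cradle_pocket below 0.012 m and z of bottle_blue in the frame of cradle below 0.018 m and angle between bottle_blue's own z axis and vertical below 0.3 rad and contact force between cradle and stop above 0.1 N and z of cradle in the frame of ramp below 0.006 m and linear speed of cradle below 0.01 m/s and linear speed of bottle_blue below 0.02 m/s).
It fails at once if the cradle presses on the stop with more than 18 N (contact force between cradle and stop above 18 N).
It fails at once if the cradle is lifted more than 20 mm off the ramp deck (z of cradle in the frame of ramp above 0.02 m).
It fails at once if the blue bottle is tipped over (more than 0.7 rad) (angle between bottle_blue's own z axis and vertical above 0.7 rad).
It fails at once if another listed bottle, the funnel or the jar is moved more than 30 mm (distance of any of bottle_red, bottle_green, funnel, jar from where it was at the start of the episode above 0.03 m).
It also fails if it takes over 67 s, if anything falls off the work surface, if the arm or the gripper's body presses on something with over 40 N, if the wrist force passes 120 N, or if a joint passes its speed limit or range.

### The arm

A 6-joint arm with a two-finger parallel gripper is mounted at the origin on the work surface. World frame = base frame: x ahead of the robot, y to its left, z up, the work surface at z = 0. Lengths are in m, angles in rad, forces in N, time in s.
With the tool pointing down it reaches from about 0.25 to 0.725 m from the base axis. Payload 4 kg.
Tool frame: the origin (TCP) lies between the finger pads; the fingertips stand 8 mm ahead of it and the grasp point (between the pads) lies 11 mm behind it (bot.tip_reach is the distance from the TCP to the fingertips, in m); z points along the fingers, y is the line along which they close (so a half turn about z gives the same grasp; the last joint's range is limited). The gripper opens to 85 mm and grips with 20 to 120 N. Pads are 22 mm wide; open, the fingers measure 114 mm over their backs; the gripper's body (76 mm by 85 mm) begins 54 mm behind the grasp point. The pads swing forward as they close: fully open they stand 13 mm farther back than shut.
Start: joints at [-1.114, 0.241, 0.005, 1.335, 0, 1.571], TCP at [0.221, -0.449, 0.239] pointing down, gripper open.
Joint ranges: [-2.72, 2.72], [-1.05, 1.87], [-1.09, 1.28], [-1.99, 2.15], [-1.42, 1.44], [-3.14, 3.14]. Speed limits (rad/s): [2.79, 2.79, 3.14, 3.14, 3.14, 3.14].

### API

Orientations are given as a unit quaternion [x, y, z, w].
In Python, from workcell import bot gives the robot as it stands.
- The arm moves only by the tool move_arm, never from a script. Its argument "deltas" is a list of rows, each a list of 7 numbers: the opening, from 0 (shut) to 1 (fully open), then the shift along the tool's x, y, z in mm, then the turn, a rotation vector about the tool's x, y, z in degrees. In form: [[gripper, tx, ty, tz, ax, ay, az], ...]. A call has 1 to 10 rows; each row shifts and turns the commanded pose from where the row before left it, along the tool's axes as they then stand; what a row does not reach is not made up. A row lasts 1/12 s, in which the tool goes at most 41.7 mm and 7.16 degrees, less where a joint would pass 70% of its speed; a pose out of reach is approached as far as the arm can. A call is refused whole if a number of a shift passes 41.7 or a number of a turn 7.16, either way. A call with a gripper value outside its range is refused whole. The fingers move at their own pace and stop on an object; the grip force is fixed at half the most. Time passes only in rows, so rows that do not move let the fingers close. It gives the time, the measured TCP pose, the force, the opening and the grip force at its end, in the units of the state.
- bot.get_obs(): the state, without advancing time (a new reading comes with each control period).
- bot.camera(name): name is "scene" or "top" or "wrist"; returns the picture (400x640x3 uint8, blue, green, red); there is no depth.
- bot.calibration(name): a dict with "K" (3x3 intrinsics, pixels), "position" and "orientation" of the camera in the world. Camera axes: x right, y down, z forward; pixel columns grow to the right and rows downward; lengths in m; the calibration is good to about 2 mm. The wrist camera is an equidistant fisheye: a pixel r from the principal point sees the ray r / f radians off the axis. A picture is of the moment at which its call begins: read the wrist's pose just before it. calibration takes no time and is no camera call; for the wrist camera it gives the pose at the moment of the call.
- bot.job_done(): hands the job in; it is judged then, once.
Trained networks look in the newest picture that a camera, given by its name, has taken for a name from the list of things; names that differ only in an ending like _2 or _b are one class to them, and where a whole thing is asked for, a point or a joint stands for the part that bears it (a point fixed in the world has none). Each returns a list of dicts, best first, with "conf" (0 to 1); they miss things now and then, are a little off and sometimes report something else, mostly with a low value. They report only what shows in the picture. A call takes as long as a camera call. They do not tell look-alikes from the thing itself.
- bot.outline_of(query, camera): "pixels" (400x640 bool, what is visible of it) and "rect" ([left, top, width, height] in pixels, round what is visible of it).
The state is a dict: "clock": time; "joint_pos": joint angles; "joint_vel": joint speeds; "tau": joint torques, N m; "eef_pos": TCP position; "tool_rot": TCP orientation; "ft_force": force on the tool from outside, world axes, zero at the start; "ft_torque": the same for the moment, N m; "grip_width": finger opening in m; "grasp_force": force on a finger pad.
Only numpy, scipy, OpenCV 4.12 (cv2) and the standard library are available. Lean on these libraries where they do the work, as an engineer would, in place of code of your own. Each camera call takes 0.05 s, during which the arm holds its last target. There are 200 camera calls.

## Working session

There is one attempt and no reset: what is moved stays moved. The work goes in short steps, Python scripts to look and compute and a tool call to move; the robot and the scene stay as the last step left them, time stands still between calls to the robot, and variables do not carry over. Pictures are saved under pics/ and viewed, at most 10 in all, crops included, and the job is handed in when it is done.

Besides the shell and the picture viewer there is one more tool, called after ">>>" in YAML: its name, and indented under it one key for each argument. move_arm: Moves the arm, as the interface text tells. Its arguments: {"type":"object","properties":{"deltas":{"type":"array","items":{"type":"array","items":{"type":"number"}}}},"required":["deltas"]}

```bash
mkdir -p pics; cat > h.py <<'E'
import numpy as np, cv2
from scipy.spatial.transform import Rotation as R
from workcell import bot
def proj(cal,P):
    K=np.array(cal['K']);Rc=R.from_quat(cal['orientation']).as_matrix()
    c=(np.atleast_2d(P)-np.array(cal['position']))@Rc
    return (c/c[:,2:])@K.T[:, :2]
def ray(cal,uv,z):
    K=np.array(cal['K']);Rc=R.from_quat(cal['orientation']).as_matrix();p=np.array(cal['position'])
    d=Rc@np.linalg.inv(K)@np.array([uv[0],uv[1],1.])
    return p+d*(z-p[2])/d[2]
E
python3 - <<'E'
from h import *
ims={}
for n in('scene','top'):
    im=bot.camera(n);cv2.imwrite(f'pics/{n}.png',im)
    c=bot.calibration(n);print(n,c)
    for q in('bottle_blue','cradle','ramp','stop','funnel','jar','bottle_red','bottle_green'):
        for o in bot.outline_of(q,n)[:4]:
            m=o['pixels'];ys,xs=np.nonzero(m)
            print(q,round(o['conf'],2),o['rect'],xs.mean().round(1),ys.mean().round(1),cv2.minAreaRect(np.c_[xs,ys].astype(np.float32)))
print(bot.get_obs())
E
```

```text
scene {'K': array([[470.36493176,   0.        , 320.61410385],
       [  0.        , 470.36493176, 196.45231809],
       [  0.        ,   0.        ,   1.        ]]), 'position': array([1.05794602, 0.52716886, 0.84728875]), 'orientation': array([ 0.31837296,  0.87175336, -0.35332605, -0.11766661])}
bottle_blue 0.8 [284.3, 98.0, 18.3, 57.5] 292.3 131.1 ((291.25384521484375, 126.0307846069336), (56.68387222290039, 20.34169578552246), 82.87498474121094)
cradle 0.81 [370.4, 323.9, 69.6, 67.2] 405.3 358.0 ((404.820556640625, 357.792236328125), (67.08901977539062, 37.71412658691406), 46.16913986206055)
cradle 0.78 [357.7, 215.6, 80.6, 56.0] 396.4 240.2 ((396.58685302734375, 239.4824676513672), (42.477439880371094, 73.64762878417969), 64.53665161132812)
cradle 0.73 [279.3, 204.7, 174.7, 128.8] 343.5 271.7 ((358.5965576171875, 253.439208984375), (87.40657806396484, 171.79847717285156), 57.82134246826172)
cradle 0.66 [446.0, 275.7, 62.4, 31.0] 478.4 291.7 ((478.0183410644531, 291.3064270019531), (32.696102142333984, 61.68861389160156), 88.69805145263672)
ramp 0.83 [278.0, 205.8, 174.4, 128.8]
[... 3436 characters left out ...]
'clock': 0.9, 'joint_pos': array([-1.11399201e+00,  2.40561206e-01,  4.99250103e-03,  1.33524186e+00,
        3.20282777e-05,  1.57077909e+00]), 'joint_vel': array([-0.00108267,  0.00066224, -0.00052248, -0.00098352,  0.00074331,
        0.00031431]), 'tau': array([-6.36102141e-04, -3.72193408e+01,  2.52694416e+01,  1.01766029e-03,
       -1.68037568e-04,  4.13945827e-06]), 'eef_pos': array([ 0.22054055, -0.4487106 ,  0.23932299]), 'tool_rot': array([ 9.74027472e-01,  2.26429863e-01,  1.39866994e-05, -1.05588195e-05]), 'ft_force': array([ 0.27204545, -0.30228873, -0.48051261]), 'ft_torque': array([-0.01220324, -0.03306384,  0.00643879]), 'grasp_force': 0.0, 'grip_width': 0.08530181946763936}
```

View pics/scene.png

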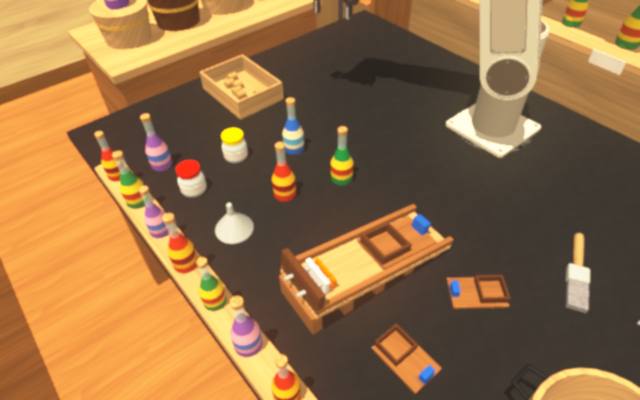

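View pics/top.png

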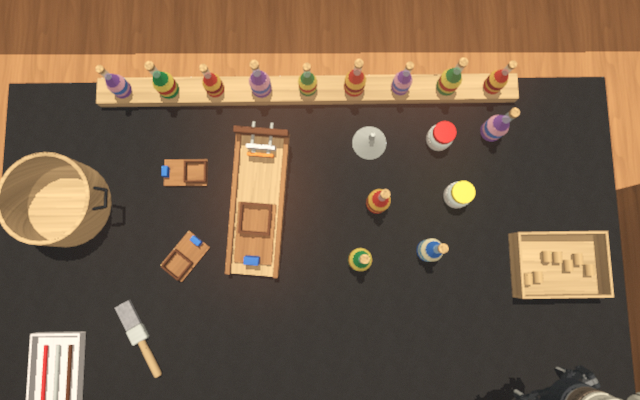

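The blue bottle is at top (431,250) and scene (292,130). There are three sled candidates:
- Top (255,219) / scene (385,240), on the ramp.
- Top (185,173) / scene (478,291), loose on the table.
- Top (185,257) / scene (405,358), also loose on the table.

The first is the largest and sits between the rails, so it is the one meant. I'll confirm it in an enlarged crop while I fit the poses.

```bash
cat > m.py <<'E'
from h import *
from scipy.optimize import least_squares
def bottle_pts(x,y):
    t=np.linspace(0,2*np.pi,24);P=[]
    for r,z in((28,0),(28,55),(10,105),(10,148),(11,148),(11,160)):
        P.append(np.c_[x+r/1e3*np.cos(t),y+r/1e3*np.sin(t),np.full(24,z/1e3)])
    return np.vstack(P)
rects={'blue':([284.3,98,18.3,57.5],[420.2,240.2,29.3,24]),'red':([270.1,141.9,27.7,60.6],[370.3,189.8,23.1,27.4]),'green':([329.6,125.4,23.5,63.3],[346.7,250.1,28.4,21.4])}
cs,ct=bot.calibration('scene'),bot.calibration('top')
for n,rr in rects.items():
    def f(p):
        o=[]
        for c,r in zip((cs,ct),rr):
            q=proj(c,bottle_pts(*p));a,b=q.min(0),q.max(0)
            o+=[a[0]-r[0],a[1]-r[1],b[0]-r[0]-r[2],b[1]-r[1]-r[3]]
        return np.array(o)
    s=least_squares(f,[.35,-.3],loss='soft_l1');print(n,s.x.round(4),f(s.x).round(1))
# big crops
a=cv2.resize(cv2.imread('pics/top.png')[115:290,150:300],None,fx=3.4,fy=3.4,interpolation=cv2.INTER_CUBIC)
b=cv2.resize(cv2.imread('pics/scene.png')[195:335,265:465],None,fx=4,fy=4,interpolation=cv2.INTER_CUBIC)
cv2.imwrite('pics/a.png',a);cv2.imwrite('pics/b.png',b)
E
python3 m.py
```

```text
blue [ 0.4854 -0.3025] [-1.2 -2.5  2.1 -2.4 -3.2 -0.1  0.2 -1. ]
red [ 0.6112 -0.1812] [ 1.1 -2.9 -2.3 -3.3 -2.2  0.1 -0.3 -2.5]
green [ 0.4681 -0.1253] [ 1.1 -0.4 -0.1 -4.   1.  -1.9 -2.9 -0.2]
```

View pics/a.png

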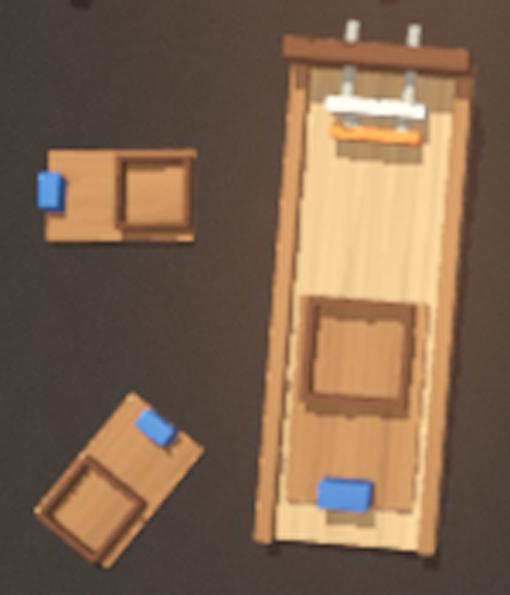

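View pics/b.png

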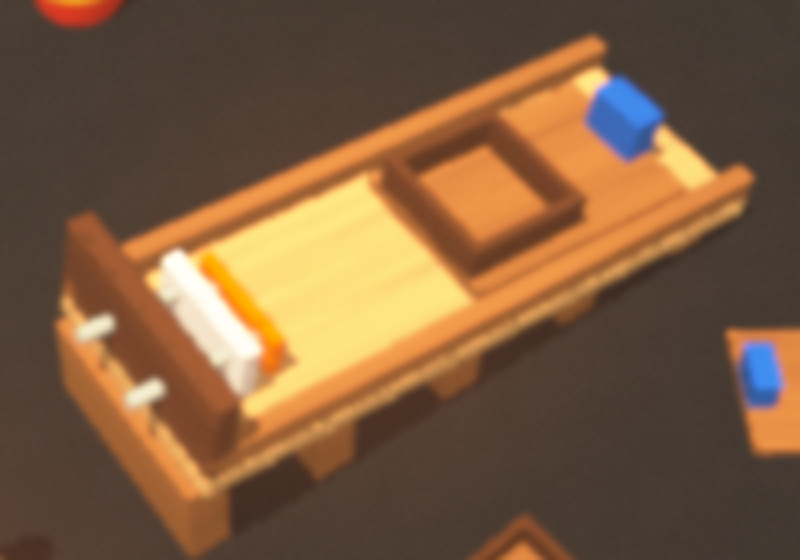

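The crop confirms it: the sled on the ramp is the largest, with its pocket uphill at crop (360,355) and blue post at (345,495). The two loose sleds are smaller. I'll fit the ramp and cradle from the corners.

```bash
cat > fit.py <<'E'
from h import *
from scipy.optimize import least_squares
cs,ct=bot.calibration('scene'),bot.calibration('top')
T=lambda c:((np.array(c)+.5)/3.4-.5+[150,115]); S=lambda c:((np.array(c)+.5)/4-.5+[265,195])
def ramp(p): return R.from_euler('z',p[2])*R.from_euler('y',-np.radians(8)), np.array([p[0],p[1],.022])
def W(p,pt):
    r,o=ramp(p);return o+r.apply(pt)
def cr(p,pt): # cradle->ramp
    pt=np.atleast_2d(pt);return R.from_euler('z',p[5]).apply(pt)+[p[3],p[4],0]
rT=[((0,.065,.018),(254,543)),((0,-.065,.018),(436,553)),((.345,.065,.018),(290,65)),((0,-.053,.018),(419,553)),((0,.053,.018),(275,543))]
cT=[((.075,.038,.032),(305,298)),((.075,-.038,.032),(417,305)),((-.001,.038,.032),(302,402)),((-.001,-.038,.032),(408,414)),
 ((-.075,.047,.01),(287,502)),((-.075,-.047,.01),(413,513)),((-.055,.018,.04),(320,480)),((-.055,-.018,.04),(374,481)),((-.075,.018,.04),(318,508)),((-.075,-.018,.04),(371,511)),((.075,-.047,.01),(430,306))]
rS=[((0,.065,.018),(752,178)),((0,-.065,.018),(596,36)),((0,-.053,.018),(606,45))]
cS=[((.075,-.038,.032),(385,168)),((-.001,-.038,.032),(491,120)),((-.001,.038,.032),(582,197)),((.075,.038,.032),(472,255))]
def f(p):
    o=[]
    for c,F,r,k in((ct,T,rT,cT),(cs,S,rS,cS)):
        o.append(proj(c,W(p,np.array([a for a,_ in r])))-F([b for _,b in r]))
        o.append(proj(c,W(p,cr(p,np.array([a for a,_ in k]))))-F([b for _,b in k]))
    return np.vstack(o).ravel()
s=least_squares(f,[.27,.15,-.05,.1,0,0],loss='soft_l1');p=s.x
if __name__=='__main__':
    print(p.round(4),np.degrees(p[[2,5]]));print(f(p).reshape(-1,2).round(1).tolist())
    for n,q in(('pocket',(.037,0,.01)),('push',(-.075,0,.025))): print(n,W(p,cr(p,q)).round(4))
    # pad face from top (y=0,z=.017..030 upper edge): crop (375,137)
    for x in(.273,.283,.293,.303,.313): print(x,(proj(ct,W(p,[x,0,.03]))),T((377,140)))
np.save('p.npy',p)
E
python3 fit.py
```

```text
[ 4.357e-01  1.425e-01 -8.760e-02  1.049e-01 -7.000e-04 -3.000e-04] [-5.01881714 -0.01742286]
[[0.3, -0.7], [-0.4, 0.4], [-0.1, -0.6], [-0.3, -0.0], [-1.0, -0.3], [0.9, -1.0], [-0.7, -0.7], [-0.5, -0.2], [-0.4, -1.4], [-0.3, -0.6], [0.6, -1.0], [0.3, 0.1], [-0.7, 0.9], [0.2, 0.2], [-0.4, 0.4], [0.1, -0.8], [0.6, -1.0], [-1.1, -1.0], [-0.1, -0.2], [-0.4, -3.3], [0.3, -3.9], [1.3, -0.6], [1.3, -1.1]]
pocket [[0.5742 0.1296 0.0516]]
push [[0.4616 0.1395 0.0509]]
0.273 [[258.5356761  164.09310407]] [260.52941176 155.82352941]
0.283 [[258.83715845 159.96923283]] [260.52941176 155.82352941]
0.293 [[259.13867909 155.84483781]] [260.52941176 155.82352941]
0.303 [[259.44023803 151.71991894]] [260.52941176 155.82352941]
0.313 [[259.74183528 147.5944761 ]] [260.52941176 155.82352941]
```

>>> move_arm:
  deltas:
    - [1,0,0,0,0,0,6.24]
    - [1,0,0,0,0,0,6.24]
    - [1,0,0,0,0,0,6.24]
    - [1,0,0,0,0,0,6.24]
    - [1,0,0,0,0,0,6.24]
    - [1,31,-21,0,0,0,0]
    - [1,31,-21,0,0,0,0]
    - [1,31,-21,0,0,0,0]
    - [1,31,-21,0,0,0,0]
    - [1,31,-21,0,0,0,0]

```text
clock: 1.73
eef_pos: [0.3854, -0.3568, 0.2394]
tool_rot: [0.999, -0.044, 0.0, 0.0]
ft_force: [0.5, -1.4, -0.6]
grip_width: 0.0854
grasp_force: 0.0
```

>>> move_arm:
  deltas:
    - [1,31,-21,0,0,0,0]
    - [1,31,-21,0,0,0,0]
    - [1,34,-21,0,0,0,0]
    - [1,0,0,0,0,0,0]
    - [1,0,0,0,0,0,0]
    - [1,0,0,0,0,0,0]

```text
clock: 2.23
eef_pos: [0.4851, -0.3031, 0.2389]
tool_rot: [0.999, -0.043, -0.001, -0.0]
ft_force: [0.1, -0.5, 0.2]
grip_width: 0.0853
grasp_force: 0.0
```

```bash
cat >> h.py <<'E'
def wproj(cal,P):
    K=np.array(cal['K']);Rc=R.from_quat(cal['orientation']).as_matrix()
    c=(np.atleast_2d(P)-np.array(cal['position']))@Rc
    rr=np.hypot(c[:,0],c[:,1]);th=np.arctan2(rr,c[:,2])
    return np.c_[K[0,0]*th*c[:,0]/rr+K[0,2],K[1,1]*th*c[:,1]/rr+K[1,2]]
def to(target,o=None):
    "remaining shift in tool axes, mm"
    o=o or bot.get_obs();return R.from_quat(o['tool_rot']).inv().apply(np.array(target)-o['eef_pos'])*1e3
E
python3 - <<'E'
from h import *
c=bot.calibration('wrist');im=bot.camera('wrist');print(c);o=bot.get_obs();print(o['eef_pos'],R.from_quat(o['tool_rot']).as_matrix().round(3).tolist())
for z in(0,.055,.105,.148,.16): 
    q=wproj(c,[.4854,-.3025,z])[0];print(z,q); cv2.circle(im,tuple(int(v) for v in q),2,(0,255,0),-1)
for d in bot.outline_of('bottle_blue','wrist')[:2]: print(d['conf'],d['rect'])
cv2.imwrite('pics/w1.png',im)
E
```

```text
{'K': array([[309.70691629,   0.        , 320.12000946],
       [  0.        , 309.70691629, 204.13769955],
       [  0.        ,   0.        ,   1.        ]]), 'position': array([ 0.5517067 , -0.31006956,  0.37419116]), 'orientation': array([-0.67004304,  0.73024301,  0.0986501 , -0.0897532 ])}
[ 0.48458176 -0.30362805  0.23915373] [[0.996, -0.088, -0.001], [-0.088, -0.996, 0.0], [-0.001, -0.0, -1.0]]
0 [318.95876779 175.92176734]
0.055 [318.70912798 185.09142148]
0.105 [318.39965086 196.51696507]
0.148 [318.03387467 210.10507237]
0.16 [317.90829484 214.7915086 ]
0.76 [291.0, 149.1, 49.4, 74.3]
```

View pics/w1.png

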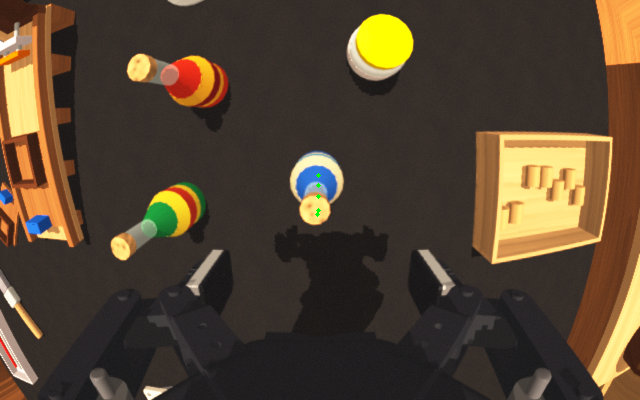

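The wrist view shows the blue bottle's cork at (315,208) and body centre at (317,181), a few pixels up from my projection. I'll refit with the wrist view.

```bash
sed -i '/^rects/,$d' m.py; python3 - <<'E'
from m import *
c=bot.calibration('wrist')
def f(p):
    q=wproj(c,bottle_pts(*p));a,b=q.min(0),q.max(0)
    return np.array([a[0]-291,b[0]-342,a[1]-152,b[1]-223.5]) 
s=least_squares(f,[.4854,-.3025]);print(s.x,f(s.x),wproj(c,[*s.x,.16]))
print(to([*s.x,.239]))
E
```

```text
[ 0.4882761  -0.30124964] [-1.01588158  1.00925902 -1.46744782  0.95997674] [[314.57602853 210.08183699]]
[ 3.71895889 -3.06342792  0.3334909 ]
```

>>> move_arm:
  deltas:
    - [1,4,-3,0,0,0,0]
    - [1,0,0,30,0,0,0]
    - [1,0,0,30,0,0,0]
    - [1,0,0,30,0,0,0]
    - [1,0,0,20,0,0,0]
    - [1,0,0,10,0,0,0]
    - [1,0,0,0,0,0,0]
    - [1,0,0,0,0,0,0]

```text
clock: 3.0
eef_pos: [0.4894, -0.3013, 0.1199]
tool_rot: [0.999, -0.044, 0.0, 0.0]
ft_force: [-0.7, 0.8, 1.0]
grip_width: 0.0856
grasp_force: 0.0
```

>>> move_arm:
  deltas:
    - [0.1,0,0,0,0,0,0]
    - [0.1,0,0,0,0,0,0]
    - [0.1,0,0,0,0,0,0]
    - [0.1,0,0,0,0,0,0]
    - [0.1,0,0,0,0,0,0]
    - [0.1,0,0,0,0,0,0]
    - [0.1,0,0,0,0,0,0]
    - [0.1,0,0,0,0,0,0]

```text
clock: 3.67
eef_pos: [0.4899, -0.3004, 0.12]
tool_rot: [0.999, -0.044, 0.001, -0.0]
ft_force: [-0.6, 2.1, 4.3]
grip_width: 0.0188
grasp_force: 58.5
```

>>> move_arm:
  deltas:
    - [0.1,0,0,-10,0,0,0]
    - [0.1,0,0,-25,0,0,0]
    - [0.1,0,0,-35,0,0,0]
    - [0.1,0,0,-40,0,0,0]
    - [0.1,0,0,-40,0,0,0]
    - [0.1,0,0,-30,0,0,0]
    - [0.1,0,0,-10,0,0,0]
    - [0.1,0,0,0,0,0,0]
    - [0.1,0,0,0,0,0,0]

```text
clock: 4.42
eef_pos: [0.4894, -0.301, 0.3092]
tool_rot: [0.999, -0.044, -0.0, 0.0]
ft_force: [0.4, 0.0, -2.3]
grip_width: 0.0185
grasp_force: 59.0
```

```bash
python3 - <<'E'
from m import *
p=np.load('p.npy')
rr=R.from_euler('z',p[2])*R.from_euler('y',-np.radians(8))
o=bot.get_obs();c=bot.calibration('wrist');im=bot.camera('wrist')
q=wproj(c,bottle_pts(0,0)*1+[*o['eef_pos'][:2],o['eef_pos'][2]-.12])
print(q.min(0),q.max(0))
for d in bot.outline_of('bottle_blue','wrist')[:2]: print(d['conf'],d['rect'])
for u in q: cv2.circle(im,tuple(int(v) for v in u),1,(0,255,0),-1)
cv2.imwrite('pics/w2.png',cv2.resize(im[130:400,200:440],None,fx=2.2,fy=2.2))
pk=np.array([.5742,.1296,.0516]);n=rr.apply([0,0,1]);print(o['eef_pos'],pk+n*.120, to(pk+n*.120+n*.08))
E
```

```text
[277.9179812  168.43836906] [359.54303718 333.56753934]
0.73 [277.9, 168.7, 81.2, 168.0]
0.7 [344.6, 34.8, 53.8, 54.2]
[ 0.48941263 -0.30095985  0.30918988] [0.55756326 0.13106103 0.17043217] [  19.89578903 -435.73776179   58.04355494]
```

View pics/w2.png

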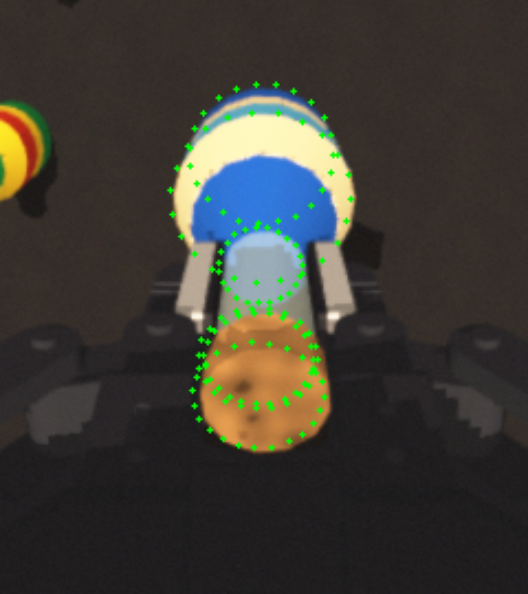

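>>> move_arm:
  deltas:
    - [0.1,2,-15,0,0,0,0]
    - [0.1,2,-30,0,0,0,0]
    - [0.1,2,-38,0,0,0,0]
    - [0.1,2,-38,0,0,0,0]
    - [0.1,2,-38,0,0,0,0]
    - [0.1,2,-38,0,0,0,0]
    - [0.1,2,-38,0,0,0,0]
    - [0.1,2,-38,0,0,0,0]
    - [0.1,2,-38,0,0,0,0]
    - [0.1,2,-38,0,0,0,0]

```text
clock: 5.35
eef_pos: [0.5351, 0.0018, 0.3079]
tool_rot: [1.0, -0.008, -0.003, -0.018]
ft_force: [0.4, -0.0, -2.2]
grip_width: 0.0183
grasp_force: 59.1
```

>>> move_arm:
  deltas:
    - [0.1,0,-36,0,0,0,0]
    - [0.1,0,-30,0,0,0,0]
    - [0.1,0,-21,0,0,0,0]
    - [0.1,0,0,20,0,2,0]
    - [0.1,0,0,20,0,2,0]
    - [0.1,0,0,18,0,2,0]
    - [0.1,0,0,0,0,2,0]
    - [0.1,0,0,0,0,0,0]
    - [0.1,0,0,0,0,0,0]
    - [0.1,0,0,0,0,0,0]

```text
clock: 6.18
eef_pos: [0.5393, 0.0435, 0.2574]
tool_rot: [0.997, 0.023, 0.069, -0.038]
ft_force: [0.0, 0.1, -2.7]
grip_width: 0.0188
grasp_force: 59.1
```

```bash
cat > v.py <<'E'
from h import *
from fit import W,cr
p=np.load('p.npy');c=bot.calibration('wrist');im=bot.camera('wrist');o=bot.get_obs()
g=R.from_quat(o['tool_rot']).as_matrix();print(o['eef_pos'],g.round(3).tolist())
P=[]
for h in(.038,.032): P+= [(.037+a*h,b*h,.032) for a in(-1,0,1) for b in(-1,0,1) if a or b]
P+=[(.075,.047,.01),(.075,-.047,.01),(-.075,.018,.04),(-.075,-.018,.04),(-.055,.018,.04),(-.055,-.018,.04)]
q=wproj(c,W(p,cr(p,np.array(P))))
for u in q: cv2.circle(im,tuple(int(v) for v in u),1,(0,255,0),-1)
cv2.imwrite('pics/w3.png',cv2.resize(im[60:360,160:480],None,fx=2,fy=2))
pk=W(p,cr(p,(.037,0,.01)))[0];n=W(p,[0,0,1])-W(p,[0,0,0])
print(pk,to(pk+n*.12))
d=o['ft_force'];print(d)
E
python3 v.py
```

```text
[0.53956337 0.04358637 0.2574929 ] [[0.989, 0.051, 0.135], [0.041, -0.996, 0.08], [0.139, -0.073, -0.988]]
[0.5741881  0.12961149 0.05164562] [  9.27104378 -79.83025434  95.34255726]
[ 0.20188051  0.38922238 -1.9972562 ]
```

View pics/w3.png

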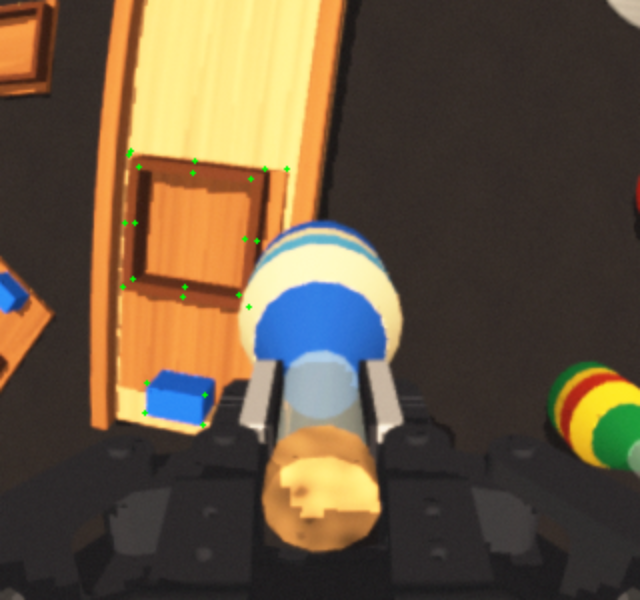

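The pocket is at crop (200,225), and the projected rim matches to about 2 px, with the real one slightly to the right. The arm lagged on the fast rows and the tool has turned a little, so I'll work out the correction.

```bash
cat > t.py <<'E'
from h import *
import sys
from fit import ramp
p=np.load('p.npy');rr,oo=ramp(p);RT=rr*R.from_euler('x',180,degrees=True)
def need(ramp_pt,tilt=True):
    "TCP target in ramp coords (m): rotation first (deg, tool axes), then shift in target tool axes (mm)"
    o=bot.get_obs();c=R.from_quat(o['tool_rot'])
    now=(rr.inv().apply(o['eef_pos']-oo)*1e3)
    print('tcp in ramp',now.round(1),'rot',np.degrees((c.inv()*RT).as_rotvec()).round(2))
    d=np.array(ramp_pt)*1e3-now;print('shift after rot',(d*[1,-1,-1]).round(1),'force in ramp',rr.inv().apply(o['ft_force']).round(1),'t',o['clock'])
if __name__=='__main__': need([float(a) for a in sys.argv[1:4]])
E
python3 t.py 0.1419 -0.0022 0.19
```

```text
tcp in ramp [143.8 -89.4 217.6] rot [-5.27  0.29  7.3 ]
shift after rot [ -1.9 -87.2  27.6] force in ramp [-0.1  0.4 -2. ] t 6.2333
```

>>> move_arm:
  deltas:
    - [0.1,0,0,0,-1.76,0.1,2.43]
    - [0.1,0,0,0,-1.76,0.1,2.43]
    - [0.1,0,0,0,-1.76,0.1,2.43]
    - [0.1,0,-15,5,0,0,0]
    - [0.1,0,-20,8,0,0,0]
    - [0.1,-2,-20,8,0,0,0]
    - [0.1,0,-20,6,0,0,0]
    - [0.1,0,-12,0,0,0,0]
    - [0.1,0,0,0,0,0,0]
    - [0.1,0,0,0,0,0,0]

```text
clock: 7.07
eef_pos: [0.5404, 0.0403, 0.2332]
tool_rot: [0.997, 0.025, 0.068, -0.029]
ft_force: [0.7, -0.1, -3.1]
grip_width: 0.0185
grasp_force: 59.2
```

```bash
python3 t.py 0.1419 -0.0022 0.121; sed -i 's/w3.png/w4.png/' v.py; python3 v.py
```

```text
tcp in ramp [141.5 -92.6 193.4] rot [-4.19  0.33  7.55]
shift after rot [  0.4 -90.4  72.4] force in ramp [ 0.2 -0.1 -3.2] t 7.0667
[0.54057338 0.03998398 0.23341669] [[0.989, 0.052, 0.135], [0.045, -0.997, 0.061], [0.138, -0.054, -0.989]]
[0.5741881  0.12961149 0.05164562] [ 12.19906574 -86.53371455  70.06981882]
[-1.17716323  0.01654943 -2.48408453]
```

View pics/w4.png

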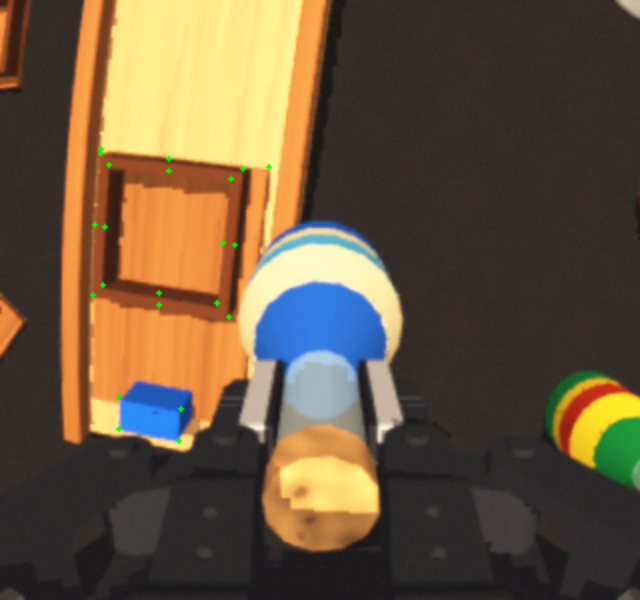

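```bash
python3 -c "
from h import *
print(bot.get_obs()['joint_pos'].round(3))"
```

```text
[ 0.044  0.22  -0.048  1.165  0.055  3.141]
```

Joint 6 sits at its limit (3.14), so I'll turn the tool a half turn the other way. That gives the same grasp with tool x pointing downhill.

>>> move_arm:
  deltas:
    - [0.1,0,0,0,0,0,-5]
    - [0.1,0,0,0,0,0,-7.1]
    - [0.1,0,0,0,0,0,-7.1]
    - [0.1,0,0,0,0,0,-7.1]
    - [0.1,0,0,0,0,0,-7.1]
    - [0.1,0,0,0,0,0,-7.1]
    - [0.1,0,0,0,0,0,-7.1]
    - [0.1,0,0,0,0,0,-7.1]
    - [0.1,0,0,0,0,0,-7.1]
    - [0.1,0,0,0,0,0,-7.1]

```text
clock: 7.95
eef_pos: [0.5407, 0.0393, 0.2337]
tool_rot: [0.807, 0.586, 0.073, 0.015]
ft_force: [0.9, -0.8, -3.0]
grip_width: 0.0187
grasp_force: 59.3
```

>>> move_arm:
  deltas:
    - [0.1,0,0,0,0,0,-7.1]
    - [0.1,0,0,0,0,0,-7.1]
    - [0.1,0,0,0,0,0,-7.1]
    - [0.1,0,0,0,0,0,-7.1]
    - [0.1,0,0,0,0,0,-7.1]
    - [0.1,0,0,0,0,0,-7.1]
    - [0.1,0,0,0,0,0,-7.1]
    - [0.1,0,0,0,0,0,-7.1]
    - [0.1,0,0,0,0,0,-7.1]
    - [0.1,0,0,0,0,0,-7.1]

```text
clock: 8.78
eef_pos: [0.5406, 0.0393, 0.2337]
tool_rot: [0.317, 0.946, 0.05, 0.055]
ft_force: [-0.1, -0.4, -1.6]
grip_width: 0.0183
grasp_force: 59.3
```

```bash
sed -i "s/RT=rr.*/RT=rr*R.from_euler('y',180,degrees=True)/; s/(d\*\[1,-1,-1\])/(d*[-1,1,-1])/" t.py; python3 t.py 0.1419 -0.0022 0.19;  python3 -c "
from h import *
print(bot.get_obs()['joint_pos'].round(3))"
```

```text
tcp in ramp [141.9 -93.6 193.8] rot [  3.88  -1.69 -32.29]
shift after rot [ 0.  91.4  3.8] force in ramp [-0.3 -0.4 -1.5] t 8.7833
[ 0.043  0.22  -0.048  1.165  0.055  0.693]
```

>>> move_arm:
  deltas:
    - [0.1,0,0,0,0.65,-0.28,-5.38]
    - [0.1,0,0,0,0.65,-0.28,-5.38]
    - [0.1,0,0,0,0.65,-0.28,-5.38]
    - [0.1,0,0,0,0.65,-0.28,-5.38]
    - [0.1,0,0,0,0.65,-0.28,-5.38]
    - [0.1,0,0,0,0.65,-0.28,-5.38]
    - [0.1,0,15,0,0,0,0]
    - [0.1,0,25,0,0,0,0]
    - [0.1,0,25,0,0,0,0]
    - [0.1,0,16,0,0,0,0]

```text
clock: 9.62
eef_pos: [0.5484, 0.122, 0.2338]
tool_rot: [0.046, 0.997, -0.002, 0.069]
ft_force: [0.6, -0.3, -2.8]
grip_width: 0.0187
grasp_force: 59.3
```

>>> move_arm:
  deltas:
    - [0.1,0,10,0,0,0,0]
    - [0.1,0,0,0,0,0,0]
    - [0.1,0,0,0,0,0,0]
    - [0.1,0,0,0,0,0,0]

```text
clock: 9.95
eef_pos: [0.5487, 0.1293, 0.2332]
tool_rot: [0.047, 0.997, -0.003, 0.069]
ft_force: [-0.5, -0.5, -3.3]
grip_width: 0.0187
grasp_force: 59.3
```

```bash
python3 t.py 0.1419 -0.0022 0.121; sed -i 's/w4.png/w5.png/' v.py; python3 v.py
```

```text
tcp in ramp [142.   -3.3 193.3] rot [-0.05 -0.11 -0.38]
shift after rot [ 0.1  1.1 72.3] force in ramp [-0.9 -0.5 -3.2] t 9.95
[0.54875281 0.12912212 0.23321345] [[-0.986, 0.095, 0.137], [0.094, 0.996, -0.013], [-0.137, 0.0, -0.991]]
[0.5741881  0.12961149 0.05164562] [ 0.11671951  2.75705396 63.3195571 ]
[ 0.35773029 -0.67658652 -2.22724215]
```

View pics/w5.png

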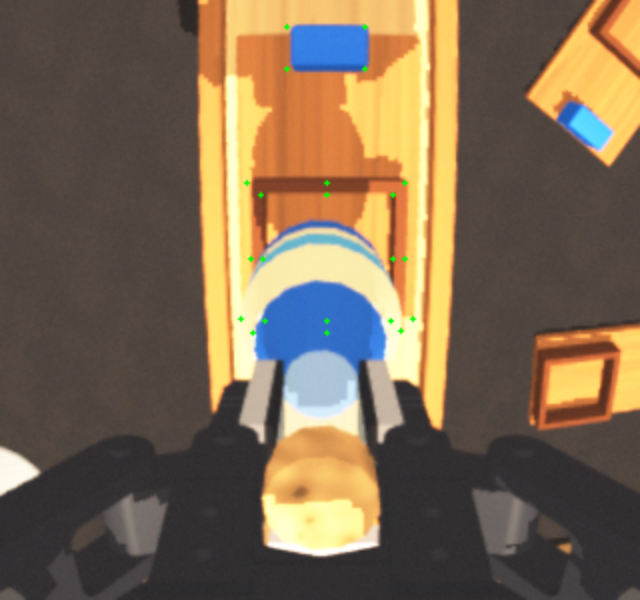

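Seen from both sides, the offset flips with the camera, so it is camera bias and the lateral fit holds. The pocket seems about 1.5 mm further downhill. I'll align and lower.

>>> move_arm:
  deltas:
    - [0.1,1.5,2.6,0,0,0,-0.4]
    - [0.1,0,0,10,0,0,0]
    - [0.1,0,0,10,0,0,0]
    - [0.1,0,0,8,0,0,0]
    - [0.1,0,0,6,0,0,0]
    - [0.1,0,0,0,0,0,0]

```text
clock: 10.5
eef_pos: [0.551, 0.132, 0.1966]
tool_rot: [0.043, 0.997, -0.004, 0.067]
ft_force: [0.4, 0.1, -2.9]
grip_width: 0.0188
grasp_force: 59.4
```

>>> move_arm:
  deltas:
    - [0.1,0,0,5,0,0,0]
    - [0.1,0,0,5,0,0,0]
    - [0.1,0,0,4,0,0,0]
    - [0.1,0,0,0,0,0,0]

```text
clock: 10.83
eef_pos: [0.5537, 0.1322, 0.1843]
tool_rot: [0.043, 0.997, -0.003, 0.068]
ft_force: [-0.7, 0.6, -2.4]
grip_width: 0.0185
grasp_force: 59.4
```

```bash
python3 t.py 0.1404 -0.0007 0.121
```

```text
tcp in ramp [1.399e+02 1.000e-01 1.443e+02] rot [-0.03 -0.2   0.07]
shift after rot [-0.5 -0.8 23.3] force in ramp [-1.   0.5 -2.3] t 10.8333
```

>>> move_arm:
  deltas:
    - [0.1,-0.5,-0.8,3,0,0,0]
    - [0.1,0,0,3,0,0,0]
    - [0.1,0,0,3,0,0,0]
    - [0.1,0,0,3,0,0,0]
    - [0.1,0,0,0,0,0,0]

```text
clock: 11.25
eef_pos: [0.5558, 0.1312, 0.1728]
tool_rot: [0.043, 0.997, -0.003, 0.068]
ft_force: [0.7, 0.4, -3.8]
grip_width: 0.0189
grasp_force: 59.4
```

>>> move_arm:
  deltas:
    - [0.1,0,0,3,0,0,0]
    - [0.1,0,0,3,0,0,0]
    - [0.1,0,0,2,0,0,0]
    - [0.1,0,0,0,0,0,0]

```text
clock: 11.58
eef_pos: [0.5579, 0.1315, 0.1707]
tool_rot: [0.043, 0.997, -0.002, 0.071]
ft_force: [-10.9, -1.9, 20.7]
grip_width: 0.0184
grasp_force: 62.1
```

```bash
python3 t.py 0.1404 -0.0007 0.121
```

```text
tcp in ramp [142.2  -0.3 130.2] rot [0.09 0.18 0.06]
shift after rot [ 1.8 -0.4  9.2] force in ramp [-7.7 -2.8 22. ] t 11.5833
```

Contact came about 10 mm early, with the force pointing downhill. I'll back off and look from all three cameras in one mosaic.

>>> move_arm:
  deltas:
    - [0.1,0,0,-3,0,0,0]
    - [0.1,0,0,-2,0,0,0]
    - [0.1,0,0,0,0,0,0]

```text
clock: 11.83
eef_pos: [0.5569, 0.1314, 0.171]
tool_rot: [0.043, 0.997, -0.003, 0.069]
ft_force: [0.0, 1.3, -2.3]
grip_width: 0.0186
grasp_force: 59.4
```

```bash
python3 t.py 0.1404 -0.0007 0.121; python3 - <<'E'
from h import *
from fit import W,cr
p=np.load('p.npy');o=bot.get_obs();g=R.from_quat(o['tool_rot'])
s=bot.camera('scene');w=bot.camera('wrist');cw=bot.calibration('wrist');cs=bot.calibration('scene')
for q in bot.outline_of('bottle_blue','scene')[:2]: print('sc',q['conf'],q['rect'])
for q in bot.outline_of('bottle_blue','wrist')[:2]: print('wr',q['conf'],q['rect'])
from m import bottle_pts
B=bottle_pts(0,0);B=o['eef_pos']+g.apply(B*[1,-1,-1]+[0,0,.12])
ps=proj(cs,B);print(ps.min(0),ps.max(0)-ps.min(0))
pw=wproj(cw,B);print(pw.min(0),pw.max(0)-pw.min(0))
P=[(.037+a*h,b*h,.032) for h in(.038,.032) for a in(-1,1) for b in(-1,1)]
Pw=W(p,cr(p,np.array(P)))
z=5;a=s[160:280,350:455];a=cv2.resize(a,None,fx=z-1,fy=z-1,interpolation=cv2.INTER_CUBIC)
for u in proj(cs,Pw): cv2.circle(a,tuple(int(v) for v in ((u-[350,160]+.5)*4)),2,(0,255,0),-1)
for u in ps[::2]: cv2.circle(a,tuple(int(v) for v in ((u-[350,160]+.5)*4)),1,(255,0,255),-1)
b=cv2.resize(w[60:300,250:400],(300,480))
for u in wproj(cw,Pw): cv2.circle(b,tuple(int(v) for v in ((u-[250,60])*2)),2,(0,255,0),-1)
cv2.imwrite('pics/mix.png',np.hstack([a,b]));print(a.shape)
E
```

```text
tcp in ramp [141.3  -0.4 130.6] rot [ 0.02 -0.05  0.07]
shift after rot [ 0.9 -0.3  9.6] force in ramp [-0.4  1.3 -2.2] t 11.8333
sc 0.74 [372.5, 187.0, 29.0, 65.9]
wr 0.8 [279.5, 168.9, 80.3, 166.6]
wr 0.5 [261.4, 60.5, 119.9, 184.4]
[371.221901   184.44569888] [34.34117457 70.68600031]
[280.78255689 167.99145963] [ 81.44380722 165.39781698]
(480, 420, 3)
```

View pics/mix.png

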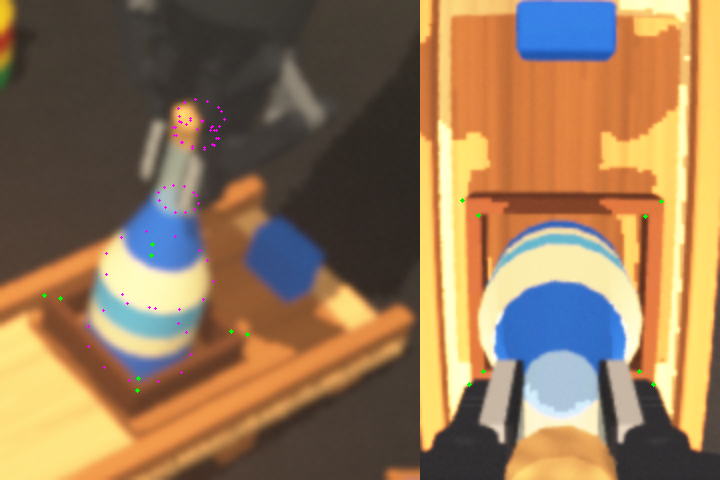

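I got the target wrong: the pocket floor is 10 mm above the deck, so the seated TCP height is 0.130. The contact was the floor, the bottle is fully in the pocket, and the mosaic shows its foot inside all four walls. I'll release and rise clear.

>>> move_arm:
  deltas:
    - [0.1,0,0,0.5,0,0,0]
    - [0.3,0,0,0,0,0,0]
    - [0.6,0,0,0,0,0,0]
    - [1,0,0,0,0,0,0]
    - [1,0,0,0,0,0,0]
    - [1,0,0,0,0,0,0]
    - [1,0,0,0,0,0,0]
    - [1,0,0,0,0,0,0]
    - [1,0,0,0,0,0,0]
    - [1,0,0,0,0,0,0]

```text
clock: 12.87
eef_pos: [0.5567, 0.1313, 0.1701]
tool_rot: [0.043, 0.997, -0.003, 0.069]
ft_force: [0.1, -0.2, 0.3]
grip_width: 0.0854
grasp_force: 0.0
```

>>> move_arm:
  deltas:
    - [1,0,0,-5,0,0,0]
    - [1,0,0,-20,0,0,0]
    - [1,0,0,-30,0,0,0]
    - [1,0,0,-30,0,0,0]
    - [1,0,0,-25,0,0,0]
    - [1,0,0,0,0,0,0]
    - [1,0,0,0,0,0,0]

```text
clock: 13.45
eef_pos: [0.5426, 0.133, 0.2816]
tool_rot: [0.043, 0.997, -0.002, 0.071]
ft_force: [-0.2, -0.4, -0.2]
grip_width: 0.0852
grasp_force: 0.0
```

```bash
python3 t.py 0.0 -0.0007 0.20; python3 - <<'E'
from m import *
from fit import W,cr,rr if False else W
E
python3 - <<'E'
from m import *
from fit import W,cr,ramp
p=np.load('p.npy');rr,oo=ramp(p);B=W(p,cr(p,bottle_pts(.037,0)+[0,0,.01]))
for n,f in(('scene',proj),('top',proj),('wrist',wproj)):
    c=bot.calibration(n);bot.camera(n);q=f(c,B)
    print(n,[(round(d['conf'],2),np.round(d['rect'])) for d in bot.outline_of('bottle_blue',n)[:2]],q.min(0).round(1),(q.max(0)-q.min(0)).round(1))
E
```

```text
tcp in ramp [ 1.424e+02 -1.000e-01  2.422e+02] rot [0.1  0.16 0.06]
shift after rot [142.4  -0.6  42.2] force in ramp [-0.1 -0.5 -0.1] t 13.45
scene [(0.93, array([371., 186.,  32.,  66.]))] [370.9 184.7] [34.2 70.7]
top [(0.6, array([250., 205.,  17.,  18.])), (0.31, array([234., 202.,  42.,  65.]))] [240.4 206.5] [26.9 24.2]
wrist [(0.68, array([292., 157.,  58.,  81.]))] [293.8 156.5] [54.7 80.1]  File "<stdin>", line 2
    from fit import W,cr,rr if False else W
                            ^^
SyntaxError: invalid syntax
```

The bottle stands in the pocket; scene and wrist outlines match the prediction within 2 px. Next I'll close the fingers, go downhill of the post and come down.

>>> move_arm:
  deltas:
    - [0,20,0,0,0,0,0]
    - [0,30,0,0,0,0,0]
    - [0,30,0,0,0,0,0]
    - [0,30,0,0,0,0,0]
    - [0,30,0,0,0,0,0]
    - [0,12,0,0,0,0,0]
    - [0,0,0,20,0,0,0]
    - [0,0,0,30,0,0,0]
    - [0,0,0,30,0,0,0]
    - [0,0,0,20,0,0,0]

```text
clock: 14.58
eef_pos: [0.4048, 0.144, 0.1568]
tool_rot: [0.043, 0.997, -0.004, 0.068]
ft_force: [-0.6, 0.3, -0.6]
grip_width: 0.0003
grasp_force: 0.0
```

```bash
python3 t.py -0.01 -0.001 0.023
```

```text
tcp in ramp [-11.8  -1.2 137.8] rot [-0.06 -0.2   0.08]
shift after rot [ -1.8   0.2 114.8] force in ramp [-0.7  0.3 -0.5] t 14.5833
```

>>> move_arm:
  deltas:
    - [0,0,0,30,0,0,0]
    - [0,0,0,30,0,0,0]
    - [0,0,0,30,0,0,0]
    - [0,0,0,15,0,0,0]
    - [0,0,0,10,0,0,0]
    - [0,0,0,0,0,0,0]
    - [0,-9,0,0,0,0,0]
    - [0,-5,0,0,0,0,0]
    - [0,0,0,0,0,0,0]
    - [0,0,0,0,0,0,0]

```text
clock: 15.42
eef_pos: [0.4365, 0.1422, 0.0484]
tool_rot: [0.043, 0.997, -0.003, 0.07]
ft_force: [0.5, 0.4, -0.6]
grip_width: -0.0
grasp_force: 0.0
```

```bash
python3 t.py 0.019 -0.001 0.023
```

```text
tcp in ramp [ 4.5 -0.2 26. ] rot [0.07 0.04 0.03]
shift after rot [-14.5  -0.8   3. ] force in ramp [ 0.4  0.4 -0.6] t 15.4167
```

>>> move_arm:
  deltas:
    - [0,-2,-0.5,1,0,0,0]
    - [0,-2,0,1,0,0,0]
    - [0,-2,0,0,0,0,0]
    - [0,-2,0,0,0,0,0]
    - [0,-2,0,0,0,0,0]
    - [0,-2,0,0,0,0,0]
    - [0,0,0,0,0,0,0]

```text
clock: 16.0
eef_pos: [0.4475, 0.1404, 0.047]
tool_rot: [0.043, 0.997, -0.003, 0.069]
ft_force: [-0.1, 0.1, -0.2]
grip_width: -0.0
grasp_force: 0.0
```

>>> move_arm:
  deltas:
    - [0,-1.5,0,0,0,0,0]
    - [0,-1.5,0,0,0,0,0]
    - [0,-1.5,0,0,0,0,0]
    - [0,-1.5,0,0,0,0,0]
    - [0,-1.5,0,0,0,0,0]

```text
clock: 16.42
eef_pos: [0.4496, 0.1397, 0.0465]
tool_rot: [0.042, 0.997, -0.003, 0.064]
ft_force: [-14.4, 2.8, 7.5]
grip_width: 0.0001
grasp_force: 6.5
```

```bash
python3 t.py 0.132 -0.001 0.024
```

```text
tcp in ramp [17.3 -1.6 22.3] rot [ 0.01 -0.67  0.15]
shift after rot [-114.7    0.6   -1.7] force in ramp [-13.4   1.5   9.5] t 16.4167
```

>>> move_arm:
  deltas:
    - [0,-1.5,0,0,0,0,0]
    - [0,-1.5,0,0,0,0,0]
    - [0,-1.5,0,0,0,0,0]

```text
clock: 16.67
eef_pos: [0.4509, 0.1391, 0.0464]
tool_rot: [0.042, 0.997, -0.003, 0.061]
ft_force: [-17.7, 1.8, 12.0]
grip_width: -0.0001
grasp_force: 8.3
```

```bash
python3 t.py 0.132 -0.001 0.024
```

```text
tcp in ramp [18.7 -2.1 22. ] rot [-0.04 -0.98  0.21]
shift after rot [-113.3    1.1   -2. ] force in ramp [-15.9   0.2  14.4] t 16.6667
```

>>> move_arm:
  deltas:
    - [0,-1,0,-1.5,0,0,0]
    - [0,-1.5,0,-1,0,0,0]
    - [0,-1.5,0,0,0,0,0]
    - [0,-1.5,0,0,0,0,0]

```text
clock: 17.0
eef_pos: [0.462, 0.1384, 0.0506]
tool_rot: [0.043, 0.997, -0.004, 0.067]
ft_force: [-4.1, 0.3, -3.9]
grip_width: -0.0001
grasp_force: 2.3
```

```bash
python3 t.py 0.132 -0.001 0.024
```

```text
tcp in ramp [30.2 -1.7 24.6] rot [-0.06 -0.34  0.1 ]
shift after rot [-101.8    0.7    0.6] force in ramp [-4.6 -0.1 -3.3] t 17.0
```

>>> move_arm:
  deltas:
    - [0,-2.5,0,0,0,0,0]
    - [0,-2.5,0,0,0,0,0]
    - [0,-2.5,0,0,0,0,0]
    - [0,-2.5,0,0,0,0,0]
    - [0,-2.5,0,0,0,0,0]
    - [0,-2.5,0,0,0,0,0]
    - [0,-2.5,0,0,0,0,0]
    - [0,-2.5,0,0,0,0,0]

```text
clock: 17.67
eef_pos: [0.4839, 0.1371, 0.0545]
tool_rot: [0.043, 0.997, -0.003, 0.069]
ft_force: [-4.6, 0.6, -3.1]
grip_width: 0.0001
grasp_force: 2.3
```

```bash
python3 t.py 0.132 -0.001 0.024
```

```text
tcp in ramp [52.5 -1.2 25.5] rot [-0.   -0.11  0.06]
shift after rot [-79.5   0.2   1.5] force in ramp [-5.   0.2 -2.5] t 17.6667
```

>>> move_arm:
  deltas:
    - [0,-2.5,0,0,0,0,0]
    - [0,-2.5,0,0,0,0,0]
    - [0,-2.5,0,0,0,0,0]
    - [0,-2.5,0,0,0,0,0]
    - [0,-2.5,0,0,0,0,0]
    - [0,-2.5,0,0,0,0,0]
    - [0,-2.5,0,0,0,0,0]
    - [0,-2.5,0,0,0,0,0]

```text
clock: 18.33
eef_pos: [0.5036, 0.1354, 0.0572]
tool_rot: [0.043, 0.997, -0.003, 0.069]
ft_force: [-3.9, 1.1, -3.5]
grip_width: 0.0003
grasp_force: 2.3
```

```bash
python3 t.py 0.132 -0.001 0.024
```

```text
tcp in ramp [72.5 -1.1 25.4] rot [-0.   -0.11  0.07]
shift after rot [-59.5   0.1   1.4] force in ramp [-4.4  0.8 -3. ] t 18.3333
```

>>> move_arm:
  deltas:
    - [0,-2.5,0,0,0,0,0]
    - [0,-2.5,0,0,0,0,0]
    - [0,-2.5,0,0,0,0,0]
    - [0,-2.5,0,0,0,0,0]
    - [0,-2.5,0,0,0,0,0]
    - [0,-2.5,0,0,0,0,0]
    - [0,-2.5,0,0,0,0,0]
    - [0,-2.5,0,0,0,0,0]

```text
clock: 19.0
eef_pos: [0.5233, 0.1337, 0.06]
tool_rot: [0.043, 0.997, -0.003, 0.069]
ft_force: [-3.5, -0.1, -3.6]
grip_width: 0.0001
grasp_force: 2.3
```

>>> move_arm:
  deltas:
    - [0,-2.5,0,0,0,0,0]
    - [0,-2.5,0,0,0,0,0]
    - [0,-2.5,0,0,0,0,0]
    - [0,-2.5,0,0,0,0,0]
    - [0,-2,0,0,0,0,0]
    - [0,-2,0,0,0,0,0]
    - [0,-1,0,0,0,0,0]

```text
clock: 19.58
eef_pos: [0.5383, 0.1324, 0.0621]
tool_rot: [0.043, 0.997, -0.003, 0.069]
ft_force: [-3.7, 0.4, -3.7]
grip_width: 0.0002
grasp_force: 2.3
```

```bash
python3 t.py 0.132 -0.001 0.024; python3 - <<'E'
from m import *
from fit import W,cr
p=np.load('p.npy');B0=bottle_pts(.037,0)+[0,0,.01];q=p.copy();q[3]+=.090
B=W(p,cr(q,B0))
for n in('scene','top'):
    c=bot.calibration(n);bot.camera(n);u=proj(c,B)
    print(n,[(round(d['conf'],2),np.round(d['rect'])) for d in bot.outline_of('bottle_blue',n)[:1]],u.min(0).round(1),(u.max(0)-u.min(0)).round(1))
E
```

```text
tcp in ramp [107.6  -1.1  25.4] rot [ 0.   -0.09  0.06]
shift after rot [-24.4   0.1   1.4] force in ramp [-4.2  0.1 -3.2] t 19.5833
scene [(0.78, array([336., 202.,  28.,  69.]))] [336.9 200. ] [31.8 72.6]
top [(0.59, array([246., 172.,  24.,  23.]))] [243.5 168.6] [26.5 24.1]
```

>>> move_arm:
  deltas:
    - [0,-1.5,0,0,0,0,0]
    - [0,-1.5,0,0,0,0,0]
    - [0,-1.5,0,0,0,0,0]
    - [0,-1.5,0,0,0,0,0]
    - [0,-1.5,0,0,0,0,0]
    - [0,-1.5,0,0,0,0,0]
    - [0,-1.5,0,0,0,0,0]
    - [0,-1.5,0,0,0,0,0]

```text
clock: 20.45
eef_pos: [0.5499, 0.1314, 0.0637]
tool_rot: [0.043, 0.997, -0.003, 0.069]
ft_force: [-4.0, 0.7, -2.8]
grip_width: -0.0002
grasp_force: 2.4
```

>>> move_arm:
  deltas:
    - [0,-1.2,0,0,0,0,0]
    - [0,-1.2,0,0,0,0,0]
    - [0,-1.2,0,0,0,0,0]
    - [0,-1.2,0,0,0,0,0]

```text
clock: 20.78
eef_pos: [0.5545, 0.1309, 0.0643]
tool_rot: [0.043, 0.997, -0.003, 0.069]
ft_force: [-4.5, 0.4, -3.4]
grip_width: -0.0001
grasp_force: 2.3
```

```bash
python3 t.py 0.132 -0.001 0.024
```

```text
tcp in ramp [124.1  -1.1  25.3] rot [-0.01 -0.11  0.06]
shift after rot [-7.9  0.1  1.3] force in ramp [-5.   0.  -2.7] t 20.7833
```

>>> move_arm:
  deltas:
    - [0,-1,0,0,0,0,0]
    - [0,-1,0,0,0,0,0]
    - [0,-1,0,0,0,0,0]
    - [0,-1,0,0,0,0,0]

```text
clock: 21.12
eef_pos: [0.5585, 0.1306, 0.0649]
tool_rot: [0.043, 0.997, -0.003, 0.069]
ft_force: [-4.8, -0.5, -3.1]
grip_width: -0.0002
grasp_force: 2.4
```

>>> move_arm:
  deltas:
    - [0,-1,0,0,0,0,0]
    - [0,-1,0,0,0,0,0]
    - [0,-1,0,0,0,0,0]
    - [0,-1,0,0,0,0,0]

```text
clock: 21.45
eef_pos: [0.562, 0.1303, 0.0653]
tool_rot: [0.043, 0.997, -0.003, 0.068]
ft_force: [-6.5, 0.7, -3.7]
grip_width: -0.0002
grasp_force: 3.0
```

```bash
python3 t.py 0.132 -0.001 0.024
```

```text
tcp in ramp [131.7  -1.   25.2] rot [ 0.   -0.16  0.08]
shift after rot [-0.3  0.   1.2] force in ramp [-7.   0.1 -2.7] t 21.45
```

>>> move_arm:
  deltas:
    - [0,-1,0,0,0,0,0]
    - [0,-1,0,0,0,0,0]
    - [0,-1,0,0,0,0,0]
    - [0,0,0,0,0,0,0]

```text
clock: 21.78
eef_pos: [0.5643, 0.1301, 0.0652]
tool_rot: [0.043, 0.997, -0.003, 0.067]
ft_force: [-6.4, 0.5, -3.4]
grip_width: 0.0001
grasp_force: 3.3
```

```bash
python3 t.py 0.132 -0.001 0.024
```

```text
tcp in ramp [133.9  -1.1  24.8] rot [-0.   -0.25  0.09]
shift after rot [1.9 0.1 0.8] force in ramp [-6.8 -0.1 -2.5] t 21.7833
```

>>> move_arm:
  deltas:
    - [0,-1,0,0,0,0,0]
    - [0,-1,0,0,0,0,0]
    - [0,-1,0,0,0,0,0]
    - [0,0,0,0,0,0,0]

```text
clock: 22.12
eef_pos: [0.5664, 0.13, 0.0653]
tool_rot: [0.043, 0.997, -0.003, 0.067]
ft_force: [-7.0, 1.4, -4.0]
grip_width: 0.0001
grasp_force: 4.1
```

```bash
python3 t.py 0.132 -0.001 0.024
```

```text
tcp in ramp [136.   -1.   24.6] rot [ 0.   -0.35  0.11]
shift after rot [4.  0.  0.6] force in ramp [-7.6  0.8 -3. ] t 22.1167
```

>>> move_arm:
  deltas:
    - [0,-1,0,0,0,0,0]
    - [0,-1,0,0,0,0,0]
    - [0,-1,0,0,0,0,0]
    - [0,0,0,0,0,0,0]

```text
clock: 22.45
eef_pos: [0.5684, 0.1298, 0.0653]
tool_rot: [0.043, 0.997, -0.003, 0.066]
ft_force: [-7.8, 2.7, -2.4]
grip_width: -0.0001
grasp_force: 4.9
```

```bash
python3 t.py 0.132 -0.001 0.024
```

```text
tcp in ramp [138.   -1.   24.3] rot [ 0.   -0.46  0.12]
shift after rot [6.  0.  0.3] force in ramp [-8.3  2.  -1.3] t 22.45
```

>>> move_arm:
  deltas:
    - [0,-1,0,0,0,0,0]
    - [0,-1,0,0,0,0,0]
    - [0,0,0,0,0,0,0]

```text
clock: 22.7
eef_pos: [0.5697, 0.1297, 0.0653]
tool_rot: [0.042, 0.997, -0.003, 0.065]
ft_force: [-11.2, 1.9, -3.6]
grip_width: -0.0002
grasp_force: 5.5
```

```bash
python3 t.py 0.132 -0.001 0.024
```

```text
tcp in ramp [139.3  -1.   24.1] rot [ 0.   -0.54  0.14]
shift after rot [ 7.3 -0.   0.1] force in ramp [-11.7   0.9  -2. ] t 22.7
```

>>> move_arm:
  deltas:
    - [0,-0.8,0,0,0,0,0]
    - [0,0,0,0,0,0,0]
    - [0,0,0,0,0,0,0]

```text
clock: 22.95
eef_pos: [0.5701, 0.1297, 0.0653]
tool_rot: [0.042, 0.997, -0.003, 0.065]
ft_force: [-11.9, 2.4, -2.7]
grip_width: -0.0
grasp_force: 5.8
```

```bash
python3 t.py 0.132 -0.001 0.024
```

```text
tcp in ramp [139.7  -1.   24.1] rot [-0.   -0.58  0.15]
shift after rot [7.7 0.  0.1] force in ramp [-12.3   1.3  -1. ] t 22.95
```

>>> move_arm:
  deltas:
    - [0,-0.6,0,0,0,0,0]
    - [0,0,0,0,0,0,0]
    - [0,0,0,0,0,0,0]

```text
clock: 23.2
eef_pos: [0.5702, 0.1297, 0.0652]
tool_rot: [0.042, 0.997, -0.003, 0.064]
ft_force: [-12.5, 2.6, -2.4]
grip_width: -0.0
grasp_force: 6.3
```

```bash
python3 t.py 0.132 -0.001 0.024
```

```text
tcp in ramp [139.9  -1.   24. ] rot [-0.   -0.62  0.15]
shift after rot [ 7.9  0.  -0. ] force in ramp [-12.9   1.5  -0.6] t 23.2
```

>>> move_arm:
  deltas:
    - [0,-0.5,0,0,0,0,0]
    - [0,0,0,0,0,0,0]
    - [0,0,0,0,0,0,0]
    - [0,0,0,0,0,0,0]
    - [0,0,0,0,0,0,0]
    - [0,0,0,0,0,0,0]
    - [0,0,0,0,0,0,0]

```text
clock: 23.78
eef_pos: [0.5704, 0.1297, 0.0653]
tool_rot: [0.042, 0.997, -0.003, 0.064]
ft_force: [-12.3, 3.6, -2.6]
grip_width: 0.0001
grasp_force: 6.7
```

```bash
python3 t.py 0.132 -0.001 0.024
```

```text
tcp in ramp [140.  -1.  24.] rot [-0.   -0.66  0.16]
shift after rot [8. 0. 0.] force in ramp [-12.8   2.5  -0.8] t 23.7833
```

>>> move_arm:
  deltas:
    - [0,0.5,0,0,0,0,0]
    - [0,0.5,0,0,0,0,0]
    - [0,0.5,0,0,0,0,0]
    - [0,0.5,0,0,0,0,0]
    - [0,0.5,0,0,0,0,0]
    - [0,0.5,0,0,0,0,0]
    - [0,0.5,0,0,0,0,0]
    - [0,0.5,0,0,0,0,0]
    - [0,0.5,0,0,0,0,0]
    - [0,0.5,0,0,0,0,0]

```text
clock: 24.62
eef_pos: [0.5696, 0.1301, 0.0661]
tool_rot: [0.043, 0.997, -0.003, 0.068]
ft_force: [-4.9, 2.1, -4.3]
grip_width: -0.0001
grasp_force: 2.7
```

```bash
python3 t.py 0.132 -0.001 0.024
```

```text
tcp in ramp [139.3  -0.6  24.9] rot [ 0.05 -0.19  0.1 ]
shift after rot [ 7.3 -0.4  0.9] force in ramp [-5.6  1.7 -3.5] t 24.6167
```

>>> move_arm:
  deltas:
    - [0,0.5,0,0,0,0,0]
    - [0,0.5,0,0,0,0,0]
    - [0,0.5,0,0,0,0,0]
    - [0,0.5,0,0,0,0,0]
    - [0,0.5,0,0,0,0,0]
    - [0,0.5,0,0,0,0,0]
    - [0,0.5,0,0,0,0,0]
    - [0,0.5,0,0,0,0,0]
    - [0,0.5,0,0,0,0,0]
    - [0,0.5,0,0,0,0,0]

```text
clock: 25.45
eef_pos: [0.5669, 0.1301, 0.067]
tool_rot: [0.043, 0.997, -0.003, 0.071]
ft_force: [-0.5, 0.3, -0.2]
grip_width: 0.0001
grasp_force: 0.2
```

```bash
python3 t.py 0.132 -0.001 0.024
```

```text
tcp in ramp [136.8  -0.9  26.2] rot [0.03 0.11 0.04]
shift after rot [ 4.8 -0.1  2.2] force in ramp [-0.6  0.3 -0.1] t 25.45
```

>>> move_arm:
  deltas:
    - [0,1,0,0,0,0,0]
    - [0,2,0,0,0,0,0]
    - [0,5,0,0,0,0,0]
    - [0,10,0,0,0,0,0]
    - [0,10,0,0,0,0,0]
    - [0,0,0,0,0,0,0]
    - [0,0,0,0,0,0,0]
    - [0,0,0,0,0,0,0]

```text
clock: 26.12
eef_pos: [0.5384, 0.1326, 0.0624]
tool_rot: [0.043, 0.997, -0.003, 0.069]
ft_force: [0.2, -0.2, -1.0]
grip_width: -0.0002
grasp_force: 0.0
```

```bash
python3 t.py 0.132 -0.001 0.024; python3 - <<'E'
from m import *
from fit import W,cr
p=np.load('p.npy');B0=bottle_pts(.037,0)+[0,0,.01]
for tr in(.110,.120):
  q=p.copy();q[3]+=tr;B=W(p,cr(q,B0))
  for n in('scene','top'):
    c=bot.calibration(n)
    if tr==.11: bot.camera(n)
    u=proj(c,B);print(n,[(round(d['conf'],2),np.round(d['rect'],1)) for d in bot.outline_of('bottle_blue',n)[:1]],u.min(0).round(1),(u.max(0)-u.min(0)).round(1))
# blue post in the wrist view: downhill face position
c=bot.calibration('wrist');im=bot.camera('wrist');hsv=cv2.cvtColor(im,cv2.COLOR_BGR2HSV)
m=cv2.inRange(hsv,(100,130,80),(125,255,255));n,l,s,ce=cv2.connectedComponentsWithStats(m)
print([(s[i].tolist()) for i in range(1,n) if s[i][4]>100])
for tr in(.11,.12):
  q=p.copy();q[3]+=tr;print(tr,wproj(c,W(p,cr(q,np.array([(a,b,.04) for a in(-.075,-.055) for b in(-.018,.018)])))).round(0).tolist())
E
```

```text
tcp in ramp [107.8  -0.9  25.7] rot [ 0.02 -0.02  0.07]
shift after rot [-24.2  -0.1   1.7] force in ramp [ 0.  -0.2 -1. ] t 26.1167
scene [(0.62, array([326.2, 206.9,  29.8,  70.7]))] [328.9 203.6] [31.8 73.1]
top [(0.65, array([245.4, 158.4,  25.5,  24.7]))] [244.2 160.1] [26.4 24.5]
scene [(0.62, array([326.2, 206.9,  29.8,  70.7]))] [324.8 205.5] [31.8 73.3]
top [(0.65, array([245.4, 158.4,  25.5,  24.7]))] [244.5 155.8] [26.3 24.7]
[[518, 159, 45, 46, 1031], [315, 319, 11, 18, 179], [542, 321, 25, 32, 525], [0, 366, 14, 23, 217]]
0.11 [[286.0, 334.0], [359.0, 334.0], [288.0, 362.0], [357.0, 362.0]]
0.12 [[287.0, 348.0], [358.0, 348.0], [289.0, 374.0], [355.0, 374.0]]
```

```bash
python3 -c "
from workcell import bot
print(bot.job_done())"
```

```text
the job is handed in; nothing more can be done
None
```

I handed the job in, but no verdict came back: the blue bottle stands in the cradle's pocket. I pressed the cradle on the pad with about 8 N above sliding drag for roughly 0.6 s, then eased off and left it resting against the pad. That last contact is judged from finger and camera readings, not from a force on the pad.

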